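Latch the locksmith's kit case

ROBOT

A 6-joint arm with a two-finger parallel gripper is mounted at the origin on the work surface. World frame = base frame: x ahead of the robot, y to its left, z up, the work surface at z = 0. Lengths are in m, angles in rad, forces in N, time in s.
With the tool pointing down it reaches from about 0.25 to 0.775 m from the base axis. Payload 4 kg.
Tool frame: the origin (TCP) lies midway between the tips of the shut fingers; the grasp point (between the pads) lies 19 mm behind it; z points along the fingers, y is the line along which they close (so a half turn about z gives the same grasp; the last joint's range is limited). The gripper opens to 94 mm and grips with 3 to 60 N. Pads are 16 mm wide; open, the fingers measure 119 mm over their backs; the gripper's body (75 mm by 177 mm) begins 78 mm behind the grasp point.
Start: joints at [1.022, 0.087, 1.371, -0, 1.684, -0.103], TCP at [0.237, 0.496, 0.206] pointing down, gripper open.
Joint ranges: [-3.1, 3.1], [-0.76, 2.03], [0.27, 2.55], [-1.08, 4.22], [0.17, 2.65], [-2.57, 2.57]. Speed limits (rad/s): [2.79, 2.79, 3.14, 3.14, 3.14, 3.14].

INTERFACE

Orientations are given as [roll, pitch, yaw] about the fixed x, y, z axes, in that order (R = Rz(yaw) Ry(pitch) Rx(roll)).
In Python, from bench import robot gives the robot as it stands.
- The arm moves only by the tool servo_tool, never from a script. Its argument "moves" is a list of rows, each a list of 5 numbers: the shift along the tool's x, y, z in units of 25 mm (1.0 is 25 mm), then the turn about the tool's z in units of 6 degrees (1.0 is 6 degrees), then the closure, from 0 (fully open) to 1 (shut). In form: [[dx, dy, dz, yaw, gripper], ...]. A call has 1 to 10 rows; each row is the pose to reach, as a shift and turn from the pose commanded when the call began, along the tool's axes at that moment; what a row does not reach only later rows make up. A row lasts 1/12 s, in which the tool goes at most 41.7 mm and 7.16 degrees, less where a joint would pass 70% of its speed; a pose out of reach is approached as far as the arm can. A call with a gripper value outside its range is refused whole. The fingers move at their own pace and stop on an object; the grip force is fixed at half the most. Time passes only in rows, so rows that repeat a pose let the fingers close. It gives the time, the measured TCP pose, the force, the opening and the grip force at its end, in the units of the state.
- robot.get_obs(): the state, without advancing time (a new reading comes with each control period).
- robot.snapshot(name): name is "scene" or "top" or "wrist"; returns a dict with "image" (420x560x3 uint8, blue, green, red), "fx", "fy", "cx", "cy" (pixels), "k1" (the pictures are not rectified: a ray, as slopes to the right and down, at radius r is drawn at 1 + k1 r^2 times it, then the intrinsics apply), "eye" and "orientation" of the camera in the world; the wrist camera has in their place "T_tool_cam" (4x4, takes a point from camera to tool coordinates, whose origin is the TCP and whose axes are the flange's). Camera axes: x right, y down, z forward; pixel columns grow to the right and rows downward; lengths in m; the calibration is good to about 2 mm. A picture is of the moment at which its call begins: read the wrist's pose just before it. There is no depth.
- robot.close_job(): hands the job in; it is judged then, once.
The state is a dict: "time": time; "joint_positions": joint angles; "qvel": joint speeds; "joint_torque": joint torques, N m; "tool_pos": TCP position; "ee_rot": TCP orientation; "wrist_force": force on the tool from outside, world axes, zero at the start; "wrist_torque": the same for the moment, N m; "width": finger opening in m; "finger_force": force on a finger pad.
Only numpy, scipy, OpenCV 4.12 (cv2) and the standard library are available. Lean on these libraries where they do the work, as an engineer would, in place of code of your own. Each camera call takes 0.05 s, during which the arm holds its last target. There are 200 camera calls.

TASK

The blue steel kit case standing in its bracket on the key-cutting bench is ajar. Gently push its lid up against the rubber seal, hook the cross bar of the latch's spring bail into the keeper's groove on top of the lid, feeling for the groove without forcing the bail and drawing the bar back under the lip, and then throw the red-padded lever over centre until it lies flat and the case is drawn shut. Leave the other things on the bench where they are.

Things in the scene. Friction and masses are not known exactly. Their poses are not given: they have to be found in the camera images.
- case: Rear half of the blue steel kit case, fixed in its bracket: 230 mm wide (y), 60 mm deep, top face at z = 150 mm, standing upright on its hinged edge. Origin on the bench under the middle of the split between the halves; x points from the split into this half (away from the robot at yaw 0), z up. A draw latch (lever and wire bail) sits on its top, moving in the plane y = 0.
- lid_angle (a joint): Opening of the lid (front shell, robot's side), rad; 0 = rims touching. Hinged along y at case x = 0, z = 10 mm: its top leans to -x when open. The stiff hinge holds it where left (2 to 5 N at the top edge moves it). From about 0.053 down it presses on a rubber seal (about 1 N more per mm at the top edge); let go, it springs back to about 0.04. Latched it reads under 0.02.
- lid: The lid: blue shell 45 mm deep, 230 mm wide, 0.4 to 0.6 kg, top face level with the case's when shut. Origin on its hinge axis; axes as the case's when shut. The keeper is on its top, in the middle. Over 30 N from the robot dents it.
- lid_edge (a point): Middle of the lid's outer (robot side) top edge; the lid's face drops straight down from it.
- keeper (a point): Nominal axis of a bar on the groove floor (lid axes), 11.6 mm above the lid. Keeper: aluminium block 30 mm long (x), 22 mm wide, flat top 5.6 mm above this. Its groove along y, 4.7 mm wide at the top, 7.2 mm deep, runs 2.2 mm farther under a lip on the latch side (+x). Clamped in slots, the block really sits up to 6.5 mm off along x: feel for the groove; a bar on the block's top is 7.2 mm high.
- bail: Spring bail: two 4 mm rods, 36 mm over both, 62 mm long, pinned to the lever, with a 3.2 mm cross bar (y) 40.3 mm from the pins. The bar turns freely, slides outwards on the rods against springs (5 N/mm), and has black end caps 9 mm thick, 48 mm wide over both, to pinch. Origin midway between the pins, rods along its -x. Starts upright or leaning back. Over 15 N on lid or keeper bends it.
- bail_bar (a point): Middle of the bail's cross bar, on its axis. Friction at the pins holds the bail up to about 35 degrees either side of upright; beyond that it falls over. In the groove, pull the bar towards the latch (+x) until it stops under the lip, or the lever's upward pull lifts it out.
- lever_pivot (a point): Axis of the lever's pivot, along y: case x = 14 mm, z = 162 mm. The bail's pins sit on the lever 15 mm from this axis, at lever_angle - 0.21 rad above the case's +x.
- lever_angle (a joint): Lever angle, rad: 0 = shut, flat, pointing along case +x; pi/2 = upright; 2.6 = stop, leaning over the lid. Light friction holds it. Bail hooked, it stands at 1.3 to 2.5; pushing it down draws the lid in against up to about 15 N at 38 mm from the pivot; below about 0.2 it is over centre and goes down by itself or with a light push to 0.
- lever: The lever: steel plate 24 mm wide, 4 mm thick, with a red pad, reaching 48 mm from the pivot. Origin on the pivot; x runs along the plate, z out of its padded face, whose surface is 7 mm off the pivot. That face looks up when shut and to the lid's side (-x) when upright. Over 40 N from the fingers bends it.
- lever_tip (a point): End of the lever's padded face: 44 mm from the pivot along the lever's x, 7 mm off along its z.
- padlock: Brass padlock lying on the bench, bystander.
- lock_cylinder: Brass lock cylinder, 62 mm, bystander.
- brush: Chip brush with a blue handle, 200 mm, bystander.
- screwdriver: Red screwdriver, 190 mm, bystander.
- programmer: Handheld key programmer, black and orange, 150 x 80 x 30 mm, bystander.
- key_bunch: Bunch of keys on a ring lying flat, about 130 x 100 mm, bystander.
- blank_tray: Red tray of key blanks, 100 x 130 x 35 mm, bystander.
- oil_bottle: White oil bottle, 44 mm across, 110 mm tall, bystander.

How it is judged:
On the way, in this order (a step that is already met when the one before it is completed fails the run):
1. the lid is swung up to its seal (within 0.085 rad of shut), the latch still open (value of joint lid_angle below 0.085 rad and value of joint lever_angle above 0.8 rad), for 0.2 s.
2. the bail's bar lies down in the keeper's groove (its axis less than 4 mm above the nominal point) with the lever still open (above 0.8 rad) (x of bail_bar in the frame of keeper between -0.0085 and 0.0105 m and z of bail_bar in the frame of keeper between -0.003 and 0.004 m and value of joint lever_angle above 0.8 rad), for 0.2 s.
At the end, for the whole second after the job is handed in: The lever lies flat (under 0.08 rad), the bail's bar is in the keeper's groove (less than 4 mm above the nominal point, from 8.5 mm short to 10.5 mm past it along x) and the lid is drawn shut (under 0.03 rad) (value of joint lever_angle below 0.08 rad and x of bail_bar in the frame of keeper between -0.0085 and 0.0105 m and z of bail_bar in the frame of keeper between -0.003 and 0.004 m and value of joint lid_angle below 0.03 rad); the robot touches nothing.
It fails at once if while the fingers hold the bail, it presses on the lid or keeper with over 15 N (it bends) (contact force between the fingers and bail above 0.5 N and contact force between bail and lid above 15 N).
It fails at once if the robot pushes the lid with over 30 N (contact force between any of the arm, the fingers and lid above 30 N).
It fails at once if the fingers push the lever with over 40 N (while not holding the bail) (contact force between the fingers and lever above 40 N and contact force between the fingers and bail below 0.5 N).
It fails at once if a bystander on the bench is moved by over 30 mm (distance of any of padlock, lock_cylinder, brush, screwdriver, programmer, key_bunch, blank_tray, oil_bottle from where it was at the start of the episode above 0.03 m).
It also fails if it takes over 70 s, if anything falls off the work surface, if the arm or the gripper's body presses on something with over 40 N, if the wrist force passes 120 N, or if a joint passes its speed limit or range.

## Working session

There is one attempt and no reset: what is moved stays moved. The work goes in short steps, Python scripts to look and compute and a tool call to move; the robot and the scene stay as the last step left them, time stands still between calls to the robot, and variables do not carry over. Pictures are saved under pics/ and viewed, at most 10 in all, crops included, and the job is handed in when it is done.

Besides the shell and the picture viewer there is one more tool, called after "Call:" as name([rows], argument=value, ...), one row to a line, values as JSON. servo_tool: Moves the arm, as the interface text tells. Its arguments: {"type":"object","properties":{"moves":{"type":"array"}},"required":["moves"]}

```bash
mkdir -p pics; cat > h.py <<'E'
import numpy as np,cv2,pickle
from scipy.spatial.transform import Rotation as R
from bench import robot
def snap(n,f):
    o=robot.get_obs(); s=robot.snapshot(n); s['obs']=o
    cv2.imwrite(f'pics/{f}.png',s['image']); pickle.dump(s,open(f'pics/{f}.pkl','wb')); return s
def cam(s):
    if 'T_tool_cam' in s:
        o=s['obs'];T=np.eye(4);T[:3,:3]=rot(o['ee_rot']);T[:3,3]=o['tool_pos'];T=T@np.array(s['T_tool_cam']);return T[:3,:3],T[:3,3]
    return rot(s['orientation']),np.array(s['eye'])
def rot(a):
    a=np.array(a)
    return a if a.shape==(3,3) else (R.from_quat(a).as_matrix() if a.size==4 else R.from_euler('xyz',a).as_matrix())
def K(s): return np.array([[s['fx'],0,s['cx']],[0,s['fy'],s['cy']],[0,0,1.]])
def ray(s,uv):
    Rm,e=cam(s); p=cv2.undistortPoints(np.array([[uv]],float),K(s),np.array([s['k1'],0,0,0.]))[0,0]
    return e,Rm@np.array([p[0],p[1],1])
def at_z(s,uv,z):
    e,d=ray(s,uv); return e+d*(z-e[2])/d[2]
def proj(s,P):
    Rm,e=cam(s); P=np.atleast_2d(P)
    return cv2.projectPoints((P-e)@Rm,np.zeros(3),np.zeros(3),K(s),np.array([s['k1'],0,0,0.]))[0][:,0]
def tri(a,b):
    A=np.zeros((3,3));y=np.zeros(3)
    for s,uv in (a,b):
        e,d=ray(s,uv);d=d/np.linalg.norm(d);M=np.eye(3)-np.outer(d,d);A+=M;y+=M@e
    return np.linalg.solve(A,y)
def load(f): return pickle.load(open(f'pics/{f}.pkl','rb'))
E
python3 - <<'E'
from h import *
for n in ('scene','top'):
    s=snap(n,n+'0'); print({k:v for k,v in s.items() if k not in('image','obs')})
print(s['obs'])
E
```

```text
{'fx': 455.8864789057434, 'fy': 455.8864789057434, 'cx': 280.22228598736933, 'cy': 208.82689690026797, 'k1': -0.0030987482524132467, 'eye': array([ 1.40476307, -0.55725431,  0.86476798]), 'orientation': array([-2.1766235 , -0.00934809,  0.97887692])}
{'fx': 421.63791143576026, 'fy': 421.63791143576026, 'cx': 274.7871914177161, 'cy': 214.3149025547261, 'k1': -0.07703163280557188, 'eye': array([0.41292322, 0.0101212 , 1.29813331]), 'orientation': array([-3.04513554e+00,  2.21310944e-03, -1.59679837e+00])}
{'time': 0.05, 'joint_positions': array([ 1.02190326e+00,  8.79372438e-02,  1.37221855e+00, -8.66639146e-06,
        1.68358248e+00, -1.03100633e-01]), 'qvel': array([-0.00103349, -0.00088145, -0.00274695,  0.00012033,  0.00162467,
       -0.00202773]), 'joint_torque': array([ 1.44863821e-03, -3.41540229e+01, -3.03594089e+01,  7.19881430e-02,
        3.05210450e-02, -8.69917130e-05]), 'tool_pos': array([0.2368723 , 0.4957867 , 0.20433199]), 'ee_rot': array([-3.13945755e+00, -2.12254648e-04,  2.69579903e+00]), 'wrist_force': array([0.74472425, 0.21115499, 0.07516908]), 'wrist_torque': array([-0.01858615, -0.04585811,  0.02072609]), 'finger_force': 0.0, 'width': 0.09411215773056889}
```

View pics/scene0.png

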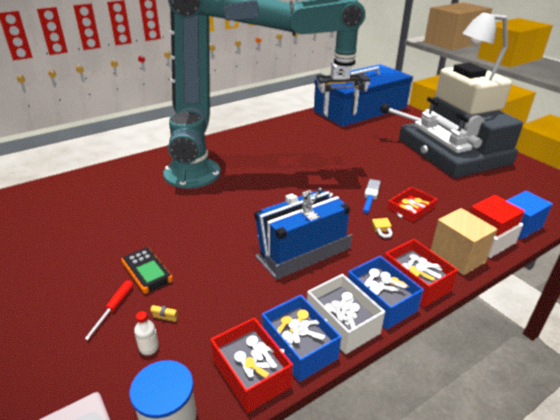

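View pics/top0.png

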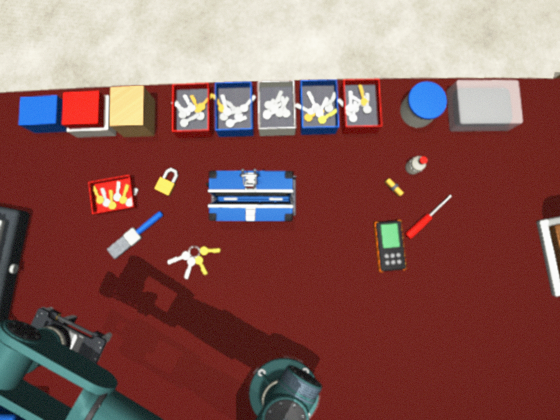

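The top view shows the case at about (252,195) with its lid on the robot's side at about row 212. The latch is near (250,178), and there is clear bench in front of it. I'll enlarge both views.

```bash
python3 - <<'E'
from h import *
t=load('top0')['image'][155:235,200:305]; s=load('scene0')['image'][175:280,245:360]
a=cv2.resize(t,None,fx=7,fy=7,interpolation=cv2.INTER_CUBIC)[:, :735]
cv2.imwrite('pics/c1.png',a); b=cv2.resize(s,None,fx=5.6,fy=5.6,interpolation=cv2.INTER_CUBIC); cv2.imwrite('pics/c2.png',b)
E
```

```text
(no output)
```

View pics/c1.png

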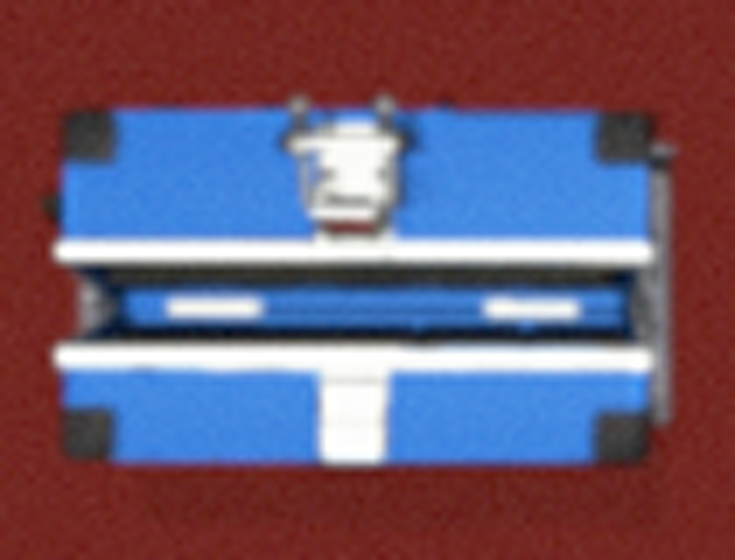

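View pics/c2.png

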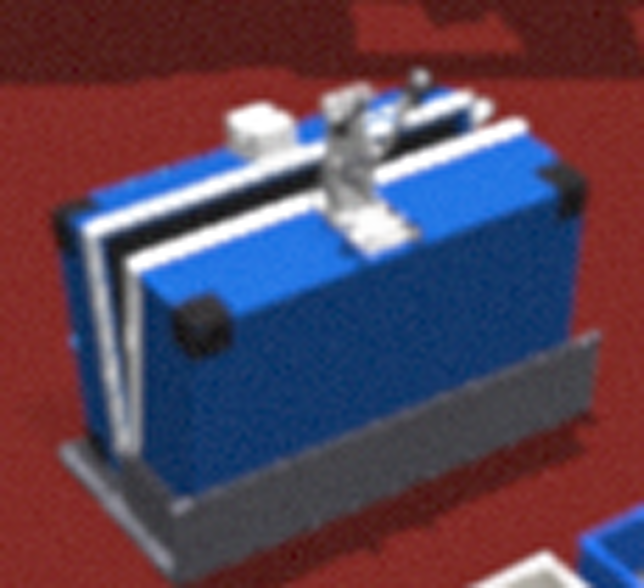

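The enlarged top view shows the rear half's back edge at crop row 110 from x=62 to 650, and its split rim at row 262. The lid rim is at about row 345 and its outer edge at row 463. The latch is at x≈350 and the keeper at (352,420). The lever is roughly upright, with the bail leaning back.

```bash
python3 - <<'E'
from h import *
s=load('top0');c=lambda p:((p[0]+.5)/7-.5+200,(p[1]+.5)/7-.5+155)
for n,p,z in [('backL',(62,109),.15),('backR',(648,109),.15),('splitL',(56,263),.15),('splitR',(653,263),.15),('lidrimL',(56,346),.147),('lidrimR',(653,346),.147),('lidoutL',(62,464),.14),('lidoutR',(648,464),.14),('keepL',(320,420),.157),('keepR',(387,420),.157),('latchL',(300,230),.16),('latchR',(395,230),.16),('capL',(286,140),.2),('capR',(412,140),.2),('rodend',(300,103),.22)]:
    print(n,at_z(s,c(p),z).round(4))
s2=load('scene0');d=lambda p:((p[0]+.5)/5.6-.5+245,(p[1]+.5)/5.6-.5+175)
for n,p,z in [('splitNear',(130,268),.15),('splitFar',(525,125),.15),('backNear',(200,325),.15),('backFar',(580,185),.15)]:
    print(n,at_z(s2,d(p),z).round(4))
E
```

```text
backL [0.6519 0.1905 0.15  ]
backR [ 0.6455 -0.0414  0.15  ]
splitL [0.5903 0.1934 0.15  ]
splitR [ 0.584  -0.0415  0.15  ]
lidrimL [0.5577 0.1942 0.147 ]
lidrimR [ 0.5515 -0.0406  0.147 ]
lidoutL [0.5117 0.1934 0.14  ]
lidoutR [ 0.5057 -0.0376  0.14  ]
keepL [0.5248 0.09   0.157 ]
keepR [0.5241 0.064  0.157 ]
latchL [0.5991 0.0962 0.16  ]
latchR [0.5981 0.0591 0.16  ]
capL [0.6271 0.0979 0.2   ]
capR [0.6258 0.0503 0.2   ]
rodend [0.637  0.0908 0.22  ]
splitNear [ 0.5866 -0.0386  0.15  ]
splitFar [0.5935 0.1971 0.15  ]
backNear [ 0.6411 -0.0355  0.15  ]
backFar [0.6503 0.1849 0.15  ]
```

```bash
cat >> h.py <<'E'
O=np.array([.588,.077,0.]); YAW=-.028
def w(p): c,s=np.cos(YAW),np.sin(YAW); return O+np.array([c*p[0]-s*p[1],s*p[0]+c*p[1],p[2]])
def rel(P,o=None):
    o=o or robot.get_obs(); return (rot(o['ee_rot']).T@(np.array(P)-o['tool_pos'])/.025).round(3)
E
python3 - <<'E'
from h import *
print(rel(w([-.12,0,.2])), rel(w([-.12,0,.12])))
s=snap('wrist','w0'); print(s['T_tool_cam'],s['fx'],s['cx'],s['cy'])
E
```

```text
[-15.508 -11.007   0.195] [-15.509 -11.001   3.395]
[[-5.80740891e-04 -9.66887002e-01 -2.55204209e-01  7.43414347e-02]
 [ 9.99999822e-01 -5.25944238e-04 -2.82958265e-04  3.51289142e-04]
 [ 1.39365485e-04 -2.55204328e-01  9.66887135e-01 -1.79466298e-01]
 [ 0.00000000e+00  0.00000000e+00  0.00000000e+00  1.00000000e+00]] 295.36847082762694 279.61844867749016 209.1005937052392
```

Call:
servo_tool([
  [-1.2,-0.9,0,-0.4,0.35],
  [-2.5,-1.8,0,-0.8,0.35],
  [-3.8,-2.7,0,-1.2,0.35],
  [-5.1,-3.6,0,-1.6,0.35],
  [-6.4,-4.5,0,-2.0,0.35],
  [-7.7,-5.4,0,-2.4,0.35],
  [-9.0,-6.3,0,-2.8,0.35],
  [-10.3,-7.2,0,-3.2,0.35],
  [-11.6,-8.1,0,-3.6,0.35],
  [-12.9,-9.0,0,-4.0,0.35],
])

```text
time: 0.98
tool_pos: [0.4315, 0.1524, 0.2053]
ee_rot: [3.141, 0.0, 3.117]
wrist_force: [0.2, 0.4, -1.2]
width: 0.0612
finger_force: 0.0
```

```bash
python3 - <<'E'
from h import *
o=robot.get_obs(); print(o['tool_pos'],o['ee_rot'],o['width'],o['wrist_force'],rel(w([-.12,0,.12])))
E
```

```text
[0.4314866  0.15235637 0.20534747] [3.14139071e+00 8.21098828e-05 3.11681307e+00] 0.06122312828959846 [ 0.15628525  0.43647205 -1.20849801] [-1.533 -2.843  3.413]
```

Call:
servo_tool([
  [-0.5,-0.9,0.5,0,0.35],
  [-1.0,-1.8,1.5,0,0.35],
  [-1.5,-2.85,2.5,0,0.35],
  [-1.5,-2.85,3.4,0,0.35],
  [-1.5,-2.85,3.4,0,0.35],
  [-1.5,-2.85,3.4,0,0.35],
])

```text
time: 1.48
tool_pos: [0.4655, 0.0818, 0.1192]
ee_rot: [3.141, -0.004, 3.114]
wrist_force: [-0.6, 0.4, 0.2]
width: 0.0613
finger_force: 0.0
```

```bash
python3 - <<'E'
from h import *
s=snap('wrist','w1'); o=s['obs'];print(o['tool_pos'],o['ee_rot'])
E
```

```text
[0.46547276 0.08180344 0.1191885 ] [ 3.14147363 -0.00395902  3.11395446]
```

View pics/w1.png

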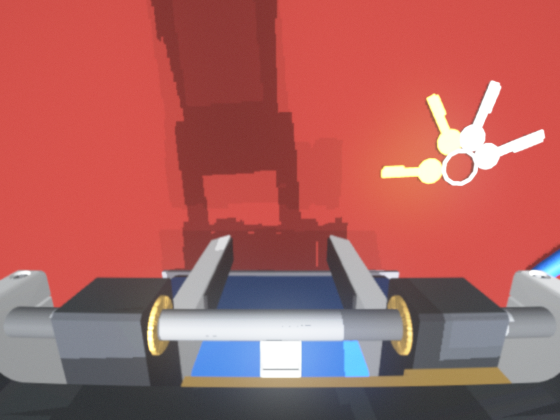

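The wrist view looks back past the fingers. The white keeper on the lid is at (280,358), centred between the fingers. Next is the push on the lid.

Call:
servo_tool([
  [-0.4,0,0,0,0.35],
  [-0.8,0,0,0,0.35],
  [-1.0,0,0,0,0.35],
  [-1.1,0,0,0,0.35],
  [-1.2,0,0,0,0.35],
  [-1.3,0,0,0,0.35],
  [-1.4,0,0,0,0.35],
  [-1.5,0,0,0,0.35],
  [-1.6,0,0,0,0.35],
  [-1.7,0,0,0,0.35],
])

```text
time: 2.37
tool_pos: [0.5064, 0.081, 0.1208]
ee_rot: [-3.142, -0.006, 3.115]
wrist_force: [-8.2, -0.6, 5.5]
width: 0.061
finger_force: 4.0
```

Call:
servo_tool([
  [-0.1,0,0,0,0.35],
  [-0.2,0,0,0,0.35],
  [-0.3,0,0,0,0.35],
  [-0.4,0,0,0,0.35],
  [-0.45,0,0,0,0.35],
  [-0.5,0,0,0,0.35],
  [-0.55,0,0,0,0.35],
  [-0.6,0,0,0,0.35],
])

```text
time: 3.03
tool_pos: [0.5224, 0.0805, 0.1207]
ee_rot: [-3.141, -0.004, 3.114]
wrist_force: [-5.6, 1.4, 3.8]
width: 0.0611
finger_force: 2.8
```

Call:
servo_tool([
  [-0.04,0,0,0,0.35],
  [-0.08,0,0,0,0.35],
  [-0.12,0,0,0,0.35],
  [-0.16,0,0,0,0.35],
])

```text
time: 3.37
tool_pos: [0.5265, 0.0803, 0.1207]
ee_rot: [-3.141, -0.004, 3.114]
wrist_force: [-6.0, -0.2, 4.0]
width: 0.061
finger_force: 2.9
```

Call:
servo_tool([
  [-0.04,0,0,0,0.35],
  [-0.08,0,0,0,0.35],
  [-0.12,0,0,0,0.35],
  [-0.12,0,0,0,0.35],
])

```text
time: 3.7
tool_pos: [0.5287, 0.0803, 0.121]
ee_rot: [-3.141, -0.006, 3.114]
wrist_force: [-7.9, -0.4, 5.4]
width: 0.0608
finger_force: 3.9
```

Call:
servo_tool([
  [-0.04,0,0,0,0.35],
  [-0.08,0,0,0,0.35],
  [-0.1,0,0,0,0.35],
  [-0.1,0,0,0,0.35],
  [-0.1,0,0,0,0.35],
])

```text
time: 4.12
tool_pos: [0.5304, 0.0802, 0.1211]
ee_rot: [-3.141, -0.007, 3.114]
wrist_force: [-9.8, -0.3, 8.3]
width: 0.0607
finger_force: 5.1
```

Call:
servo_tool([
  [0.2,0,0,0,0.35],
  [0.8,0,0,0,0.35],
  [0.8,0,-1.5,0,0.35],
  [0.8,0,-3.0,0,0.35],
  [0.8,0,-4.5,0,0.35],
  [0.4,0,-6.0,0,0.35],
  [-0.2,0,-7.2,0,0.35],
  [-0.6,0,-7.2,0,0.2],
  [-0.6,0,-7.2,0,0.2],
  [-0.6,0,-7.2,0,0.2],
])

```text
time: 4.95
tool_pos: [0.5485, 0.0797, 0.2988]
ee_rot: [-3.142, -0.002, 3.115]
wrist_force: [-0.3, -0.2, -0.3]
width: 0.0742
finger_force: 0.0
```

```bash
python3 - <<'E'
from h import *
snap('scene','scene1');snap('top','top1')
s=snap('wrist','w2'); o=s['obs'];print(o['tool_pos'],o['ee_rot'],o['wrist_force'])
a=cv2.resize(s['image'][120:380,170:390],None,fx=2.3,fy=2.3,interpolation=cv2.INTER_CUBIC)
b=cv2.resize(load('scene1')['image'][180:250,280:345],None,fx=4.5,fy=598/70,interpolation=cv2.INTER_CUBIC)
cv2.imwrite('pics/c3.png',np.hstack([a,b[:a.shape[0]]]));print(a.shape,b.shape)
E
```

```text
[0.54759696 0.07972673 0.2979745 ] [-3.14136091 -0.0045656   3.11470896] [ 0.29154956  0.60893046 -0.03569604]
(598, 506, 3) (598, 292, 3)
```

View pics/c3.png

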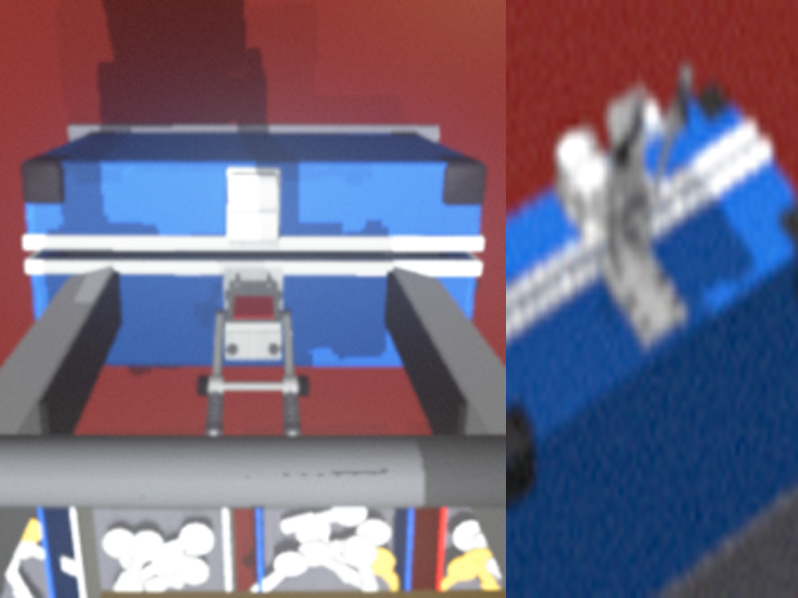

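The lid now sits nearly closed. In the crop, the keeper spans rows 168–243 with its groove line near row 209, at x 227–279. The bail bar's end caps are at (205,385) and (302,385), leaning back, and the rod ends are at about (213,433) and (293,433).

```bash
python3 - <<'E'
from h import *
s=load('w2');c=lambda p:((p[0]+.5)/2.3-.5+170,(p[1]+.5)/2.3-.5+120)
t=load('top1');
def ic(P): c_,s_=np.cos(YAW),np.sin(YAW); d=np.array(P)-O; return np.array([c_*d[0]+s_*d[1],-s_*d[0]+c_*d[1],d[2]]).round(4)
for n,p,z in [('splitL',(24,262),.15),('splitR',(484,262),.15),('lidrimL',(24,249),.15),('lidrimR',(484,249),.15),('lidoutL',(26,160),.147),('lidoutR',(484,160),.147),('keepfront',(253,169),.167),('groove',(253,209),.167),('keepback',(253,242),.167),('kbaseL',(227,209),.167),('kR',(279,209),.167),('greytop',(254,275),.2),('redbot',(254,318),.17),('redtop',(254,295),.2)]: print(n,ic(at_z(s,c(p),z)))
# bar depth from y-width
for z in (.19,.2,.205,.21,.215,.22):
    L,Rr=ic(at_z(s,c((197,385.5)),z)),ic(at_z(s,c((309,385.5)),z)); a,b=ic(at_z(s,c((213,433)),z)),ic(at_z(s,c((293,433)),z))
    print(z,L[:2],Rr[:2],L[1]-Rr[1],'ends',a[:2],b[:2],a[1]-b[1])
cv2.imwrite('pics/c4.png',np.hstack([cv2.resize(t['image'][165:225,225:275],None,fx=8,fy=10,interpolation=cv2.INTER_CUBIC),cv2.resize(s['image'][225:315,240:320],None,fx=5,fy=600/90,interpolation=cv2.INTER_CUBIC)]))
E
```

```text
splitL [ 0.001  -0.1151  0.15  ]
splitR [0.0008 0.1202 0.15  ]
lidrimL [-0.006  -0.1145  0.15  ]
lidrimR [-0.0062  0.1196  0.15  ]
lidoutL [-0.0514 -0.1106  0.147 ]
lidoutR [-0.0516  0.1167  0.147 ]
keepfront [-0.0509  0.002   0.167 ]
groove [-0.0317  0.002   0.167 ]
keepback [-0.0153  0.0021  0.167 ]
kbaseL [-0.0316 -0.0103  0.167 ]
kR [-0.0317  0.0144  0.167 ]
greytop [-0.0107  0.0025  0.2   ]
redbot [0.0227 0.0026 0.17  ]
redtop [-0.0015  0.0025  0.2   ]
0.19 [ 0.0483 -0.0243] [0.0483 0.0285] -0.0528 ends [ 0.0738 -0.0171] [0.0738 0.0214] -0.0385
0.2 [ 0.0427 -0.0234] [0.0426 0.0276] -0.051000000000000004 ends [ 0.0673 -0.0165] [0.0672 0.0207] -0.0372
0.205 [ 0.0399 -0.0229] [0.0398 0.0271] -0.05 ends [ 0.064  -0.0161] [0.064  0.0204] -0.036500000000000005
0.21 [ 0.037  -0.0225] [0.037  0.0266] -0.0491 ends [ 0.0607 -0.0158] [0.0607 0.02  ] -0.0358
0.215 [ 0.0342 -0.022 ] [0.0342 0.0262] -0.0482 ends [ 0.0575 -0.0155] [0.0575 0.0197] -0.035199999999999995
0.22 [ 0.0314 -0.0216] [0.0314 0.0257] -0.0473 ends [ 0.0542 -0.0151] [0.0542 0.0193] -0.0344
```

View pics/c4.png

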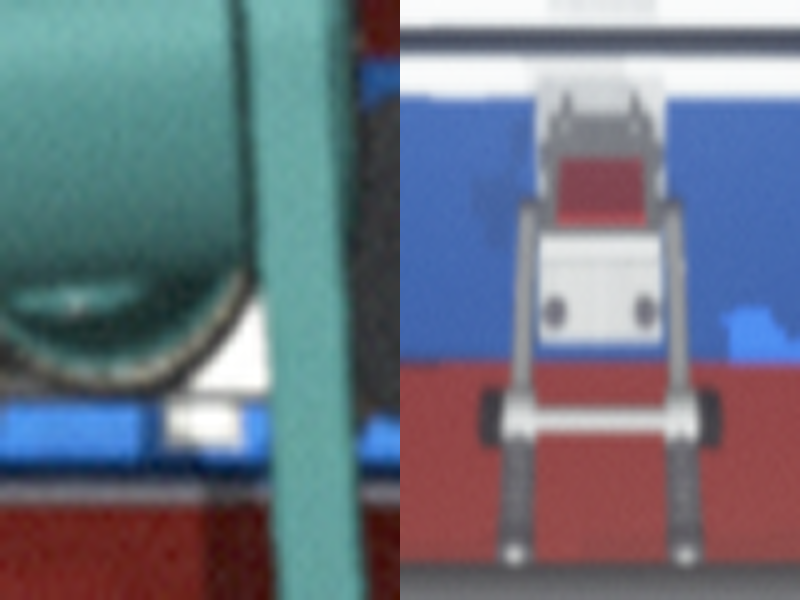

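```bash
sed -i 's/^O=.*; YAW/O=np.array([.589,.0794,0.]); YAW/' h.py; cat >> h.py <<'E'
def ic(P): c_,s_=np.cos(YAW),np.sin(YAW); d=np.array(P)-O; return np.array([c_*d[0]+s_*d[1],-s_*d[0]+c_*d[1],d[2]])
def latch(L,B): # case frame, mm->m ; B = bail direction angle from +x
    pv=np.array([.014,.162]);u=lambda a:np.array([np.cos(a),np.sin(a)])
    p=pv+.015*u(L-.21);return dict(pin=p,bar=p+.0403*u(B),end=p+.062*u(B),tip=pv+.044*u(L)+.007*u(L+np.pi/2),padlo=pv+.014*u(L)+.007*u(L+np.pi/2))
E
python3 - <<'E'
from h import *
from scipy.optimize import least_squares
s=load('w2'); r=lambda q:proj(s,w([q[0],0,q[1]]))[0][1]
obs={'bar':225+418/6.667,'end':225+552/6.667,'tip':225+224/6.667}
f=lambda v:[r(latch(v[0],v[1])[k])-obs[k] for k in obs]
for x0 in ([1.3,1.2],[1.9,1.2],[1.6,.8]):
    q=least_squares(f,x0); l=latch(*q.x); print(q.x,q.cost,q.fun,{k:v.round(4) for k,v in l.items()}, 'padlo row',(r(l['padlo'])-225)*6.667,'pin',(r(l['pin'])-225)*6.667)
for L in (1.0,1.3,1.6,1.9,2.2):
    l=latch(L,1);print(L,[(round(k),round(float((r(l[k])-225)*6.667))) if 0 else (k,round(float((r(l[k])-225)*6.667))) for k in('tip','padlo','pin')])
E
```

```text
[1.58183232 1.09927939] 0.0387033892040395 [ 0.23065523 -0.15432176 -0.01974178] {'pin': array([0.017 , 0.1767]), 'bar': array([0.0353, 0.2126]), 'end': array([0.0451, 0.2319]), 'tip': array([0.0065, 0.2059]), 'padlo': array([0.0068, 0.1759])} padlo row 150.29234114730033 pin 209.39442431352074
[1.58183232 1.09927939] 0.03870338920403611 [ 0.23065524 -0.15432175 -0.01974177] {'pin': array([0.017 , 0.1767]), 'bar': array([0.0353, 0.2126]), 'end': array([0.0451, 0.2319]), 'tip': array([0.0065, 0.2059]), 'padlo': array([0.0068, 0.1759])} padlo row 150.29234118268923 pin 209.39442434134926
[1.58183232 1.09927939] 0.03870338920404811 [ 0.23065522 -0.15432177 -0.01974177] {'pin': array([0.017 , 0.1767]), 'bar': array([0.0353, 0.2126]), 'end': array([0.0451, 0.2319]), 'tip': array([0.0065, 0.2059]), 'padlo': array([0.0068, 0.1759])} padlo row 150.29234116625042 pin 209.39442432842205
1.0 [('tip', 368), ('padlo', 204), ('pin', 242)]
1.3 [('tip', 302), ('padlo', 177), ('pin', 228)]
1.6 [('tip', 219), ('padlo', 149), ('pin', 208)]
1.9 [('tip', 129), ('padlo', 121), ('pin', 183)]
2.2 [('tip', 44), ('padlo', 97), ('pin', 156)]
```

```bash
python3 - <<'E'
from h import *
s=load('w2');im=s['image'].mean(2)
for v in range(188,232):
    print(v,round(float(im[v,275:285].mean())),'xcase at .167: %.4f  at .1595: %.4f'%(ic(at_z(s,(280,v),.167))[0],ic(at_z(s,(280,v),.159))[0]))
E
```

```text
188 91 xcase at .167: -0.0575  at .1595: -0.0560
189 99 xcase at .167: -0.0564  at .1595: -0.0549
190 119 xcase at .167: -0.0553  at .1595: -0.0538
191 143 xcase at .167: -0.0543  at .1595: -0.0527
192 175 xcase at .167: -0.0532  at .1595: -0.0516
193 214 xcase at .167: -0.0521  at .1595: -0.0505
194 222 xcase at .167: -0.0510  at .1595: -0.0493
195 209 xcase at .167: -0.0499  at .1595: -0.0482
196 237 xcase at .167: -0.0488  at .1595: -0.0471
197 249 xcase at .167: -0.0477  at .1595: -0.0460
198 252 xcase at .167: -0.0466  at .1595: -0.0448
199 254 xcase at .167: -0.0455  at .1595: -0.0437
200 254 xcase at .167: -0.0444  at .1595: -0.0426
201 254 xcase at .167: -0.0433  at .1595: -0.0414
202 254 xcase at .167: -0.0422  at .1595: -0.0403
203 254 xcase at .167: -0.0411  at .1595: -0.0392
204 254 xcase at .167: -0.0400  at .1595: -0.0380
205 254 xcase at .167: -0.0388  at .1595: -0.0369
206 254 xcase at .167: -0.0377  at .1595: -0.0357
207 254 xcase at .167: -0.0366  at .1595: -0.0346
208 254 xcase at .167: -0.0355  at .1595: -0.0334
209 254 xcase at .167: -0.0344  at .1595: -0.0323
21
[... 395 characters left out ...]
30
218 255 xcase at .167: -0.0242  at .1595: -0.0219
219 255 xcase at .167: -0.0230  at .1595: -0.0207
220 254 xcase at .167: -0.0219  at .1595: -0.0195
221 254 xcase at .167: -0.0208  at .1595: -0.0183
222 254 xcase at .167: -0.0196  at .1595: -0.0172
223 253 xcase at .167: -0.0185  at .1595: -0.0160
224 242 xcase at .167: -0.0173  at .1595: -0.0148
225 232 xcase at .167: -0.0161  at .1595: -0.0136
226 234 xcase at .167: -0.0150  at .1595: -0.0124
227 236 xcase at .167: -0.0138  at .1595: -0.0112
228 215 xcase at .167: -0.0127  at .1595: -0.0100
229 138 xcase at .167: -0.0115  at .1595: -0.0089
230 94 xcase at .167: -0.0103  at .1595: -0.0077
231 94 xcase at .167: -0.0092  at .1595: -0.0065
```

```bash
python3 - <<'E'
from h import *
print(rel(w([.0353,0,.27])),rel(w([.0353,0,.204])))
E
```

```text
[-3.075  0.028  1.114] [-3.086  0.028  3.754]
```

Call:
servo_tool([
  [-1.2,0.03,0.3,0,0.2],
  [-2.4,0.03,0.8,0,0.2],
  [-3.08,0.03,1.2,0,0.2],
  [-3.08,0.03,2.0,0,0.2],
  [-3.08,0.03,2.8,0,0.2],
  [-3.08,0.03,3.5,0,0.2],
  [-3.08,0.03,3.75,0,0.2],
  [-3.08,0.03,3.75,0,0.2],
  [-3.08,0.03,3.75,0,0.2],
])

```text
time: 5.85
tool_pos: [0.6252, 0.0785, 0.2065]
ee_rot: [3.142, -0.001, 3.115]
wrist_force: [-0.0, 0.6, 0.5]
width: 0.0749
finger_force: 0.0
```

```bash
python3 - <<'E'
from h import *
s=snap('scene','s3');o=s['obs'];print(ic(o['tool_pos']),o['wrist_force'])
print(proj(s,[w([.0353,0,.2126]),w([.0353,-.024,.2126])]))
cv2.imwrite('pics/c5.png',cv2.resize(s['image'][150:250,250:370],None,fx=6,fy=6,interpolation=cv2.INTER_CUBIC))
E
```

```text
[3.61680165e-02 8.11927473e-05 2.06527033e-01] [-0.04139574  0.57728721  0.49336794]
[[312.98842654 195.86355699]
 [305.48120125 198.49682365]]
```

View pics/c5.png

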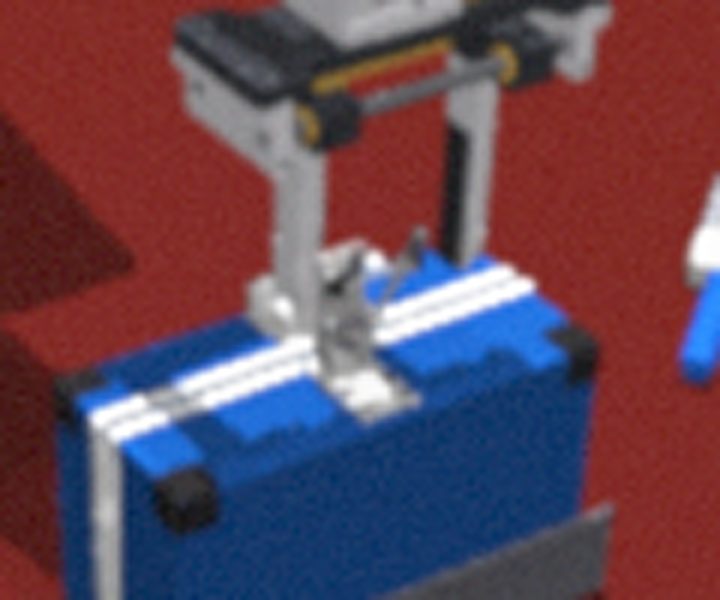

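```bash
python3 - <<'E'
from h import *
s=load('s3')
for n,P in dict(endN=[.0451,-.016,.2319],endF=[.0451,.016,.2319],barN=[.0353,-.0215,.2126],barF=[.0353,.0215,.2126],pinN=[.017,-.016,.1767],tip=[.0065,0,.2059],fingN=[.036,-.043,.2065],fingF=[.036,.043,.2065]).items():
    q=proj(s,w(P))[0]; print(n,((q-[250,150])*6+3).round())
E
```

```text
endN [366. 262.]
endF [426. 241.]
barN [341. 292.]
barF [421. 264.]
pinN [324. 337.]
tip [342. 261.]
fingN [300. 319.]
fingF [460. 263.]
```

The scene view shows both fingers straddling the bail, with the far finger tip at (460,262). The rod ends are close to the prediction, so I'll close on the caps.

Call:
servo_tool([
  [0.03,0,0.03,0,0.5],
  [0.03,0,0.03,0,0.6],
  [0.03,0,0.03,0,0.7],
  [0.03,0,0.03,0,0.8],
  [0.03,0,0.03,0,0.8],
  [0.03,0,0.03,0,0.8],
])

```text
time: 6.4
tool_pos: [0.6253, 0.0778, 0.2066]
ee_rot: [-3.141, 0.001, 3.114]
wrist_force: [-0.2, -2.0, 1.1]
width: 0.0471
finger_force: 30.0
```

Call:
servo_tool([
  [0.15,0,-0.05,0,0.8],
  [0.3,0,-0.09,0,0.8],
  [0.52,0,-0.13,0,0.8],
  [0.73,0,-0.16,0,0.8],
  [0.95,0,-0.16,0,0.8],
  [1.17,0,-0.15,0,0.8],
  [1.39,0,-0.11,0,0.8],
  [1.6,0,-0.05,0,0.8],
])

```text
time: 7.07
tool_pos: [0.5839, 0.0792, 0.2058]
ee_rot: [-3.141, -0.002, 3.114]
wrist_force: [1.9, -2.9, -3.3]
width: 0.0469
finger_force: 30.0
```

Call:
servo_tool([
  [0.2,0,0.08,0,0.8],
  [0.4,0,0.18,0,0.8],
  [0.58,0,0.3,0,0.8],
  [0.75,0,0.44,0,0.8],
  [0.9,0,0.59,0,0.8],
  [1.04,0,0.76,0,0.8],
  [1.16,0,0.94,0,0.8],
])

```text
time: 7.65
tool_pos: [0.5566, 0.08, 0.1837]
ee_rot: [-3.141, 0.003, 3.114]
wrist_force: [4.3, -3.8, -2.8]
width: 0.0473
finger_force: 30.0
```

```bash
python3 - <<'E'
from h import *
o=robot.get_obs();print(ic(o['tool_pos']),o['wrist_force'],o['wrist_torque'])
E
```

```text
[-0.03243088 -0.00027812  0.18373821] [ 4.25147847 -3.80822425 -2.77127032] [-0.80350332 -0.80066911 -0.00682028]
```

Call:
servo_tool([
  [0.08,0,0.12,0,0.8],
  [0.14,0,0.25,0,0.8],
  [0.2,0,0.38,0,0.8],
  [0.22,0,0.5,0,0.8],
  [0.22,0,0.5,0,0.8],
  [0.22,0,0.5,0,0.8],
])

```text
time: 8.15
tool_pos: [0.5519, 0.0802, 0.1719]
ee_rot: [-3.141, 0.005, 3.114]
wrist_force: [4.2, -4.5, -1.2]
width: 0.0469
finger_force: 30.0
```

Call:
servo_tool([
  [0,0,0.03,0,0.8],
  [0,0,0.06,0,0.8],
  [0,0,0.06,0,0.8],
])

```text
time: 8.4
tool_pos: [0.5519, 0.0802, 0.1706]
ee_rot: [-3.141, 0.005, 3.114]
wrist_force: [4.5, -4.7, -1.4]
width: 0.0471
finger_force: 30.0
```

Call:
servo_tool([
  [0,0,0.03,0,0.8],
  [0,0,0.06,0,0.8],
  [0,0,0.06,0,0.8],
])

```text
time: 8.65
tool_pos: [0.5518, 0.0802, 0.1691]
ee_rot: [-3.141, 0.004, 3.114]
wrist_force: [4.4, -4.2, -0.8]
width: 0.047
finger_force: 30.0
```

Call:
servo_tool([
  [0,0,0.03,0,0.8],
  [0,0,0.06,0,0.8],
  [0,0,0.09,0,0.8],
  [0,0,0.12,0,0.8],
  [0,0,0.12,0,0.8],
])

```text
time: 9.07
tool_pos: [0.5517, 0.0802, 0.1662]
ee_rot: [-3.141, 0.004, 3.114]
wrist_force: [3.6, -4.4, -0.6]
width: 0.047
finger_force: 30.0
```

Call:
servo_tool([
  [0,0,0.03,0,0.8],
  [0,0,0.06,0,0.8],
  [0,0,0.06,0,0.8],
])

```text
time: 9.32
tool_pos: [0.5517, 0.0802, 0.1648]
ee_rot: [-3.141, 0.004, 3.114]
wrist_force: [3.2, -4.2, 0.0]
width: 0.047
finger_force: 30.0
```

Call:
servo_tool([
  [0,0,0.03,0,0.8],
  [0,0,0.03,0,0.8],
])

```text
time: 9.48
tool_pos: [0.5518, 0.0802, 0.1641]
ee_rot: [-3.141, 0.005, 3.114]
wrist_force: [3.5, -3.7, -0.5]
width: 0.0474
finger_force: 30.0
```

Call:
servo_tool([
  [0,0,0.03,0,0.8],
  [0,0,0.03,0,0.8],
])

```text
time: 9.65
tool_pos: [0.5518, 0.0802, 0.1634]
ee_rot: [-3.141, 0.005, 3.114]
wrist_force: [4.1, -5.4, -0.7]
width: 0.0471
finger_force: 30.0
```

Call:
servo_tool([
  [0,0,0.03,0,0.8],
  [0,0,0.03,0,0.8],
])

```text
time: 9.82
tool_pos: [0.5519, 0.0801, 0.1627]
ee_rot: [-3.141, 0.005, 3.114]
wrist_force: [4.0, -5.1, 0.1]
width: 0.0471
finger_force: 30.0
```

Call:
servo_tool([
  [0,0,0.03,0,0.8],
  [0,0,0.03,0,0.8],
])

```text
time: 9.98
tool_pos: [0.5519, 0.0802, 0.162]
ee_rot: [-3.141, 0.005, 3.114]
wrist_force: [3.4, -4.3, -1.0]
width: 0.0475
finger_force: 30.0
```

Call:
servo_tool([
  [0,0,0.03,0,0.8],
  [0,0,0.03,0,0.8],
])

```text
time: 10.15
tool_pos: [0.552, 0.0802, 0.1613]
ee_rot: [-3.141, 0.005, 3.114]
wrist_force: [4.8, -5.4, -0.1]
width: 0.0472
finger_force: 30.0
```

Call:
servo_tool([
  [0,0,0.03,0,0.8],
  [0,0,0.03,0,0.8],
])

```text
time: 10.32
tool_pos: [0.552, 0.0802, 0.1611]
ee_rot: [-3.141, 0.006, 3.114]
wrist_force: [3.9, -3.8, 1.2]
width: 0.0474
finger_force: 30.0
```

Call:
servo_tool([
  [0,0,0.03,0,0.8],
  [0,0,0.03,0,0.8],
])

```text
time: 10.48
tool_pos: [0.5521, 0.0802, 0.161]
ee_rot: [-3.141, 0.006, 3.114]
wrist_force: [2.5, -5.0, 3.2]
width: 0.0476
finger_force: 30.0
```

Call:
servo_tool([
  [-0.03,0,0,0,0.8],
  [-0.06,0,0,0,0.8],
  [-0.06,0,0,0,0.8],
])

```text
time: 10.73
tool_pos: [0.5524, 0.0802, 0.1609]
ee_rot: [-3.141, 0.003, 3.114]
wrist_force: [0.3, -4.9, 6.0]
width: 0.0472
finger_force: 30.0
```

Call:
servo_tool([
  [-0.03,0,0,0,0.8],
  [-0.06,0,0,0,0.8],
  [-0.06,0,0,0,0.8],
])

```text
time: 10.98
tool_pos: [0.5529, 0.0802, 0.1608]
ee_rot: [-3.141, 0.0, 3.115]
wrist_force: [-2.5, -4.1, 7.6]
width: 0.0471
finger_force: 30.0
```

Call:
servo_tool([
  [-0.03,0,0,0,0.8],
  [-0.06,0,0,0,0.8],
  [-0.06,0,0,0,0.8],
])

```text
time: 11.23
tool_pos: [0.5532, 0.0802, 0.1608]
ee_rot: [-3.141, -0.002, 3.115]
wrist_force: [-6.4, -4.2, 8.8]
width: 0.0475
finger_force: 30.0
```

Call:
servo_tool([
  [0,0,-0.04,0,0.8],
  [-0.03,0,-0.06,0,0.8],
  [-0.06,0,-0.06,0,0.8],
  [-0.06,0,-0.06,0,0.8],
])

```text
time: 11.57
tool_pos: [0.5536, 0.0801, 0.1609]
ee_rot: [-3.141, -0.006, 3.115]
wrist_force: [-7.0, -4.7, 6.5]
width: 0.047
finger_force: 30.0
```

Call:
servo_tool([
  [-0.03,0,0,0,0.8],
  [-0.06,0,0,0,0.8],
  [-0.06,0,0,0,0.8],
])

```text
time: 11.82
tool_pos: [0.5552, 0.0801, 0.1609]
ee_rot: [-3.141, -0.005, 3.115]
wrist_force: [-4.3, -5.3, 6.0]
width: 0.0473
finger_force: 30.0
```

Call:
servo_tool([
  [-0.03,0,0,0,0.8],
  [-0.06,0,0,0,0.8],
  [-0.06,0,0,0,0.8],
])

```text
time: 12.07
tool_pos: [0.5574, 0.08, 0.1591]
ee_rot: [-3.141, -0.005, 3.115]
wrist_force: [-1.4, -5.6, -1.0]
width: 0.0476
finger_force: 30.0
```

Call:
servo_tool([
  [-0.03,0,0,0,0.8],
  [-0.06,0,0,0,0.8],
  [-0.06,0,0,0,0.8],
])

```text
time: 12.32
tool_pos: [0.5583, 0.08, 0.1589]
ee_rot: [-3.141, -0.007, 3.115]
wrist_force: [-2.8, -4.4, -0.3]
width: 0.0472
finger_force: 30.0
```

Call:
servo_tool([
  [0.03,0,0.03,0,0.8],
  [0.03,0,0.06,0,0.8],
  [0.03,0,0.09,0,0.8],
  [0.03,0,0.09,0,0.8],
])

```text
time: 12.65
tool_pos: [0.5585, 0.0799, 0.1572]
ee_rot: [-3.141, -0.004, 3.115]
wrist_force: [-2.6, -4.8, 0.5]
width: 0.047
finger_force: 30.0
```

Call:
servo_tool([
  [0,0,0.03,0,0.8],
  [0,0,0.06,0,0.8],
  [0,0,0.06,0,0.8],
])

```text
time: 12.9
tool_pos: [0.5592, 0.0799, 0.1556]
ee_rot: [-3.141, -0.002, 3.115]
wrist_force: [-1.8, -4.0, -0.4]
width: 0.0473
finger_force: 30.0
```

Call:
servo_tool([
  [0,0,0.03,0,0.8],
  [0,0,0.06,0,0.8],
  [0,0,0.06,0,0.8],
])

```text
time: 13.15
tool_pos: [0.5597, 0.0799, 0.1543]
ee_rot: [-3.141, -0.001, 3.114]
wrist_force: [-0.6, -6.0, -1.1]
width: 0.0471
finger_force: 30.0
```

Call:
servo_tool([
  [0,0,0.03,0,0.8],
  [0,0,0.04,0,0.8],
  [0,0,0.04,0,0.8],
])

```text
time: 13.4
tool_pos: [0.5597, 0.0799, 0.1541]
ee_rot: [-3.141, -0.001, 3.114]
wrist_force: [-1.9, -4.8, 2.4]
width: 0.0473
finger_force: 30.0
```

Call:
servo_tool([
  [-0.04,0,-0.02,0,0.8],
  [-0.08,0,-0.02,0,0.8],
  [-0.1,0,-0.02,0,0.8],
  [-0.1,0,-0.02,0,0.8],
])

```text
time: 13.73
tool_pos: [0.5607, 0.0799, 0.1541]
ee_rot: [-3.141, -0.005, 3.115]
wrist_force: [-4.8, -4.7, 2.6]
width: 0.0474
finger_force: 30.0
```

Call:
servo_tool([
  [-0.04,0,0,0,0.8],
  [-0.08,0,0,0,0.8],
  [-0.08,0,0,0,0.8],
])

```text
time: 13.98
tool_pos: [0.5616, 0.0799, 0.1542]
ee_rot: [-3.141, -0.007, 3.115]
wrist_force: [-8.6, -4.6, 4.0]
width: 0.0473
finger_force: 30.0
```

Call:
servo_tool([
  [-0.03,0,0,0,0.8],
  [-0.06,0,0,0,0.8],
  [-0.06,0,0,0,0.8],
])

```text
time: 14.23
tool_pos: [0.5627, 0.0798, 0.1544]
ee_rot: [-3.141, -0.008, 3.115]
wrist_force: [-8.4, -4.9, 4.8]
width: 0.047
finger_force: 30.0
```

Call:
servo_tool([
  [0,0,-0.06,0,0.8],
  [0,0,-0.1,0,0.8],
  [0,0,-0.1,0,0.8],
  [0,0,-0.1,0,0.8],
])

```text
time: 14.57
tool_pos: [0.5626, 0.0798, 0.1549]
ee_rot: [-3.141, -0.009, 3.115]
wrist_force: [-6.7, -4.3, -1.0]
width: 0.0473
finger_force: 30.0
```

Call:
servo_tool([
  [0,0,-0.04,0,0.8],
  [0,0,-0.08,0,0.8],
  [0,0,-0.08,0,0.8],
])

```text
time: 14.82
tool_pos: [0.5625, 0.0798, 0.1563]
ee_rot: [-3.141, -0.01, 3.115]
wrist_force: [-5.1, -5.1, -2.9]
width: 0.0472
finger_force: 30.0
```

Call:
servo_tool([
  [0,0,-0.04,0,0.8],
  [0,0,-0.06,0,0.8],
  [0,0,-0.06,0,0.8],
])

```text
time: 15.07
tool_pos: [0.5625, 0.0798, 0.1564]
ee_rot: [-3.141, -0.011, 3.115]
wrist_force: [-4.3, -4.9, -7.2]
width: 0.047
finger_force: 30.0
```

Call:
servo_tool([
  [0,0,0.06,0,0.8],
  [0,0,0.12,0,0.8],
  [0,0,0.16,0,0.8],
  [0,0,0.16,0,0.8],
  [0,0,0.16,0,0.8],
])

```text
time: 15.48
tool_pos: [0.563, 0.0798, 0.1551]
ee_rot: [-3.141, -0.008, 3.115]
wrist_force: [-5.9, -4.1, 1.0]
width: 0.0473
finger_force: 30.0
```

Call:
servo_tool([
  [0,0,0,0,0.5],
  [0,0,0,0,0.4],
  [0,0,0,0,0.3],
  [0,0,0,0,0.3],
  [0,0,0,0,0.3],
])

```text
time: 15.9
tool_pos: [0.5665, 0.0811, 0.1565]
ee_rot: [3.14, 0.001, 3.116]
wrist_force: [0.1, -0.1, 0.5]
width: 0.0655
finger_force: 0.0
```

Call:
servo_tool([
  [0,0,-0.5,0,0.3],
  [0,0,-1.5,0,0.3],
  [0.1,0,-3.0,0,0.3],
  [0.4,0,-4.5,0,0.3],
  [0.7,0,-5.7,0,0.3],
  [0.7,0,-5.7,0,0.3],
  [0.7,0,-5.7,0,0.3],
])

```text
time: 16.48
tool_pos: [0.5497, 0.0809, 0.3032]
ee_rot: [3.14, 0.008, 3.115]
wrist_force: [-0.2, 0.0, -0.7]
width: 0.0656
finger_force: 0.0
```

```bash
python3 - <<'E'
from h import *
s=snap('wrist','w4'); t=snap('scene','s4');o=s['obs'];print(ic(o['tool_pos']),o['wrist_force'])
a=cv2.resize(s['image'][180:300,235:325],None,fx=5,fy=5,interpolation=cv2.INTER_CUBIC)
b=cv2.resize(t['image'][180:250,285:345],None,fx=5.8,fy=600/70,interpolation=cv2.INTER_CUBIC)
cv2.imwrite('pics/c6.png',np.hstack([a,b]))
r=lambda q:(float(proj(s,w([q[0],0,q[1]]))[0][1])-180)*5
for L in (1.8,2.0,2.2,2.4,2.6):
    l=latch(L,3);print(L,[(k,round(r(l[k]))) for k in('tip','padlo','pin')])
E
```

```text
[-0.0393283   0.00043625  0.30319815] [-0.20811023  0.01663017 -0.6972584 ]
1.8 [('tip', 318), ('padlo', 297), ('pin', 343)]
2.0 [('tip', 274), ('padlo', 284), ('pin', 330)]
2.2 [('tip', 233), ('padlo', 273), ('pin', 316)]
2.4 [('tip', 197), ('padlo', 264), ('pin', 303)]
2.6 [('tip', 168), ('padlo', 257), ('pin', 290)]
```

View pics/c6.png

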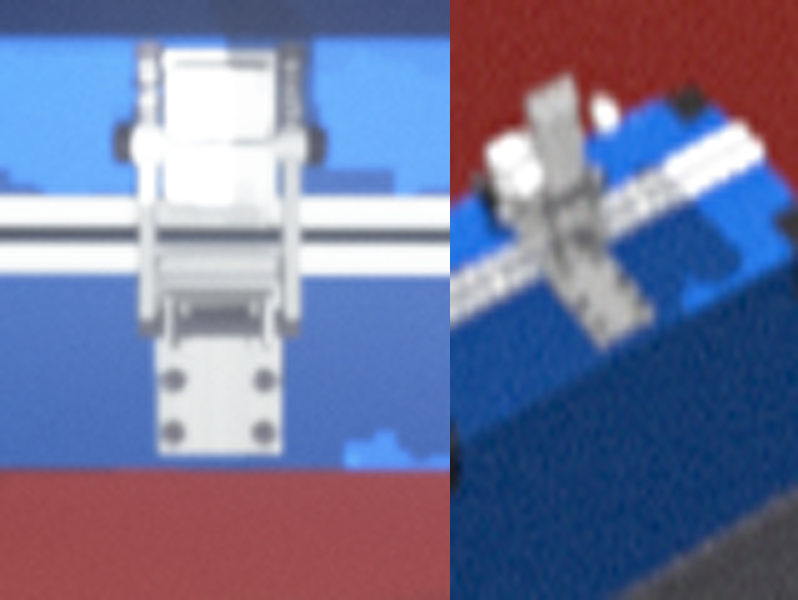

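The view shows the bail lying over the split with its bar across the keeper at crop row 145 (caps at x≈125 and 317). The lever leans over at about 2.15 rad, its tip near row 240. Next I throw the lever, with the fingers shut.

Call:
servo_tool([
  [0,0,0.8,0,1.0],
  [0,0,1.6,0,1.0],
  [0,0,2.4,0,1.0],
  [0,0,3.2,0,1.0],
  [0,0,4.0,0,1.0],
  [0,0,4.6,0,1.0],
  [0,0,4.6,0,1.0],
  [0,0,4.6,0,1.0],
])

```text
time: 17.25
tool_pos: [0.5473, 0.0805, 0.181]
ee_rot: [-3.141, -0.006, 3.115]
wrist_force: [-0.5, -0.3, 0.1]
width: 0.0159
finger_force: 0.0
```

Call:
servo_tool([
  [-0.15,0,0,0,1.0],
  [-0.3,0,0,0,1.0],
  [-0.45,0,0,0,1.0],
  [-0.6,0,-0.05,0,1.0],
  [-0.75,0,-0.1,0,1.0],
  [-0.85,0,-0.15,0,1.0],
])

```text
time: 17.75
tool_pos: [0.5692, 0.08, 0.1887]
ee_rot: [3.142, -0.002, 3.115]
wrist_force: [-6.6, -0.3, 4.2]
width: 0.0004
finger_force: 2.8
```

```bash
python3 - <<'E'
from h import *
o=robot.get_obs();print(ic(o['tool_pos']),o['wrist_force'])
E
```

```text
[-1.97956080e-02  2.63364861e-05  1.88746114e-01] [-6.56277858 -0.25266393  4.22132855]
```

Call:
servo_tool([
  [-0.1,0,-0.05,0,1.0],
  [-0.2,0,-0.1,0,1.0],
  [-0.3,0,-0.15,0,1.0],
  [-0.4,0,-0.2,0,1.0],
  [-0.5,0,-0.25,0,1.0],
])

```text
time: 18.17
tool_pos: [0.5825, 0.0796, 0.1939]
ee_rot: [3.142, -0.0, 3.115]
wrist_force: [-4.2, 0.6, 0.9]
width: 0.0005
finger_force: 1.7
```

Call:
servo_tool([
  [-0.1,0,0,0,1.0],
  [-0.2,0,0,0,1.0],
  [-0.3,0,0,0,1.0],
  [-0.4,0,0,0,1.0],
  [-0.4,0,0,0,1.0],
])

```text
time: 18.58
tool_pos: [0.5927, 0.0793, 0.1936]
ee_rot: [3.141, -0.0, 3.115]
wrist_force: [-4.8, 0.2, 3.1]
width: 0.0004
finger_force: 2.1
```

```bash
python3 - <<'E'
from h import *
o=robot.get_obs();print(ic(o['tool_pos']),o['wrist_force'])
E
```

```text
[3.70334483e-03 4.67720044e-05 1.93619904e-01] [-4.77519741  0.23486798  3.14394467]
```

Call:
servo_tool([
  [-0.1,0,-0.03,0,1.0],
  [-0.2,0,-0.06,0,1.0],
  [-0.3,0,-0.1,0,1.0],
  [-0.3,0,-0.1,0,1.0],
])

```text
time: 18.92
tool_pos: [0.5975, 0.0792, 0.1937]
ee_rot: [-3.141, -0.008, 3.115]
wrist_force: [-6.9, -0.9, -0.2]
width: 0.0001
finger_force: 3.4
```

```bash
python3 - <<'E'
from h import *
s=snap('wrist','w5');o=s['obs'];p=ic(o['tool_pos']);print(p,o['wrist_force'])
d=p[[0,2]]+[.008,0]-[.014,.162];print('L',np.arctan2(d[1],d[0])-np.arcsin(.007/np.hypot(*d)))
for x in (-.035,-.03,-.025,-.02): print(x,proj(s,[w([x,-.022,.161]),w([x,.022,.161])]).round(1).tolist())
g=s['image'].mean(2)
for nm,P in (('capL',-.022),('capR',.022)):
    q0=proj(s,w([-.05,P,.161]))[0];q1=proj(s,w([-.005,P,.161]))[0]
    print(nm,[(round(-50+45*f),int(g[int(round(q0[1]+(q1[1]-q0[1])*f)),int(round(q0[0]+(q1[0]-q0[0])*f))])) for f in np.linspace(0,1,23)])
E
```

```text
[8.52798928e-03 1.40945771e-05 1.93748210e-01] [-6.89103231 -0.92556054 -0.21212233]
L 1.2697393873068386
-0.035 [[248.7, 175.4], [309.6, 175.5]]
-0.03 [[248.9, 182.3], [309.4, 182.3]]
-0.025 [[249.0, 189.0], [309.2, 189.1]]
-0.02 [[249.2, 195.7], [309.0, 195.8]]
capL [(-50, 68), (-48, 73), (-46, 116), (-44, 140), (-42, 138), (-40, 140), (-38, 141), (-36, 141), (-34, 142), (-32, 142), (-30, 143), (-28, 142), (-25, 91), (-23, 91), (-21, 97), (-19, 94), (-17, 121), (-15, 147), (-13, 147), (-11, 159), (-9, 253), (-7, 254), (-5, 253)]
capR [(-50, 70), (-48, 69), (-46, 86), (-44, 97), (-42, 97), (-40, 99), (-38, 97), (-36, 101), (-34, 103), (-32, 104), (-30, 102), (-28, 103), (-25, 82), (-23, 80), (-21, 83), (-19, 84), (-17, 96), (-15, 116), (-13, 116), (-11, 121), (-9, 222), (-7, 230), (-5, 228)]
```

Call:
servo_tool([
  [-0.12,0,0,0,1.0],
  [-0.24,0,0,0,1.0],
  [-0.36,0,0.02,0,1.0],
  [-0.46,0,0.06,0,1.0],
  [-0.56,0,0.12,0,1.0],
  [-0.66,0,0.18,0,1.0],
  [-0.74,0,0.24,0,1.0],
  [-0.74,0,0.24,0,1.0],
])

```text
time: 19.63
tool_pos: [0.6169, 0.0786, 0.1885]
ee_rot: [-3.141, -0.005, 3.115]
wrist_force: [-5.2, 0.0, 2.4]
width: 0.0003
finger_force: 2.3
```

```bash
cat > q.py <<'E'
from h import *
o=robot.get_obs();p=ic(o['tool_pos']);print(p,o['wrist_force'])
d=p[[0,2]]+[.008,0]-[.014,.162];print('L',np.arctan2(d[1],d[0])-np.arcsin(.007/np.hypot(*d)),'r',np.hypot(*d))
E
python3 q.py
```

```text
[2.79428050e-02 2.71920159e-05 1.88487261e-01] [-5.22234677e+00  3.53075985e-05  2.42147714e+00]
L 0.6740138961433781 r 0.03439566369630575
```

Call:
servo_tool([
  [-0.1,0,0.12,0,1.0],
  [-0.2,0,0.25,0,1.0],
  [-0.28,0,0.38,0,1.0],
  [-0.34,0,0.5,0,1.0],
  [-0.38,0,0.62,0,1.0],
  [-0.4,0,0.72,0,1.0],
  [-0.4,0,0.72,0,1.0],
])

```text
time: 20.22
tool_pos: [0.6288, 0.0783, 0.1711]
ee_rot: [3.142, -0.0, 3.115]
wrist_force: [-0.0, -0.7, 0.3]
width: 0.0005
finger_force: 0.0
```

```bash
python3 q.py
```

```text
[ 3.98107886e-02 -3.08820303e-05  1.71089504e-01] [-0.04887241 -0.70521794  0.28208825]
L 0.06133287926280023 r 0.0350112625448234
```

Call:
servo_tool([
  [0,0,0.06,0,1.0],
  [0,0,0.12,0,1.0],
  [0,0,0.18,0,1.0],
  [0,0,0.2,0,1.0],
  [0,0,0.2,0,1.0],
])

```text
time: 20.63
tool_pos: [0.6288, 0.0783, 0.1693]
ee_rot: [3.141, 0.003, 3.115]
wrist_force: [-1.9, 0.6, 4.1]
width: -0.0
finger_force: 2.5
```

Call:
servo_tool([
  [0,0,0.06,0,1.0],
  [0,0,0.1,0,1.0],
  [0,0,0.1,0,1.0],
])

```text
time: 20.88
tool_pos: [0.6289, 0.0784, 0.1692]
ee_rot: [3.141, 0.005, 3.115]
wrist_force: [-4.2, 0.2, 10.5]
width: 0.0003
finger_force: 5.6
```

Call:
servo_tool([
  [0,0,-0.5,0,1.0],
  [0,0,-1.5,0,1.0],
  [0.5,0,-2.5,0,1.0],
  [1.2,0,-3.7,0,1.0],
  [2.0,0,-4.9,0,1.0],
  [3.0,0,-5.3,0,1.0],
  [3.0,0,-5.3,0,1.0],
  [3.0,0,-5.3,0,1.0],
])

```text
time: 21.55
tool_pos: [0.5536, 0.0805, 0.2995]
ee_rot: [3.141, 0.005, 3.115]
wrist_force: [1.3, -0.4, 0.4]
width: 0.0006
finger_force: 0.0
```

```bash
python3 - <<'E'
from h import *
s=snap('wrist','w6'); t=snap('scene','s6');o=s['obs'];print(ic(o['tool_pos']),o['wrist_force'])
a=cv2.resize(s['image'][180:300,235:325],None,fx=5,fy=5,interpolation=cv2.INTER_CUBIC)
b=cv2.resize(t['image'][180:250,285:345],None,fx=5.8,fy=600/70,interpolation=cv2.INTER_CUBIC)
cv2.imwrite('pics/c7.png',np.hstack([a,b]))
E
```

```text
[-3.54354208e-02  1.12170800e-04  2.99495149e-01] [ 1.26079672 -0.35319869  0.43741468]
```

View pics/c7.png

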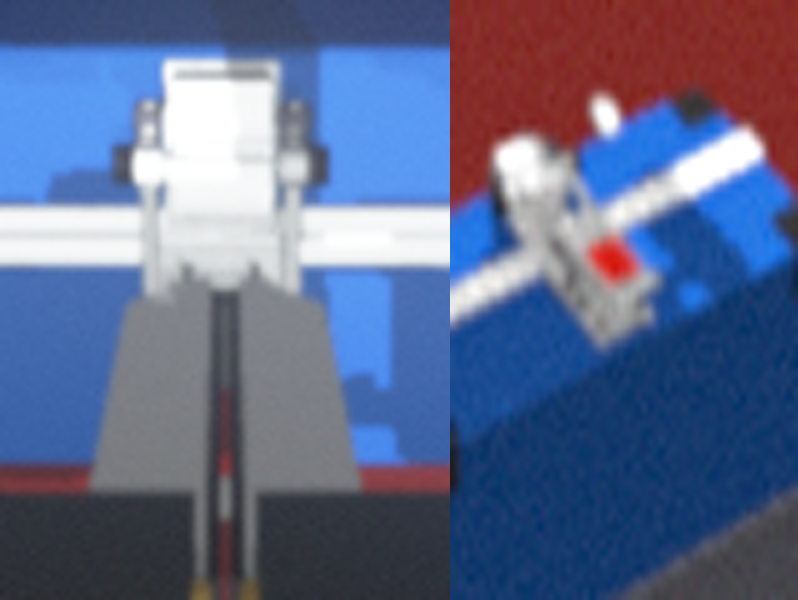

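The rims now touch: the split at crop row 235 shows no gap. The bar is in the keeper at row 163, and the red pad lies flat facing up in the scene view. The robot is clear of everything.

```bash
python3 -c "
from bench import robot
print(robot.close_job())"
```

```text
the job is handed in; nothing more can be done
None
```

I closed and latched the case, then handed the job in. In the last pictures the lid rims meet with no visible gap, the bail bar sits in the keeper and the lever lies flat. The arm was clear of everything, and the hand-in gave no pass or fail result.

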